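# Air the incubation chamber: prop the lid on its stay, then fold the stay and shut it

### The job

Air the small incubation chamber: raise its lid by the bar handle, gently, until the folding stay at its side snaps past straight and locks, and let go so that the lid stands propped by the stay alone for a second. Then release the stay by pushing its knee back through straight (this lifts the lid slightly) and shut the lid, pressing it gently until it is fully home. Its seal is delicate: never pull or press the handle with more than 15 N, do not force the stay or let the lid slam, and leave the bottle, tip box and beaker where they are.

Things in the scene. Friction and masses are not known exactly. Their poses are not given: they have to be found in the camera images.
- chamber: White box-shaped incubation chamber fixed to the bench: 200 (x) x 240 (y) x 130 mm to the rim, open on top under its lid; a 90 mm deep, 150 mm high control housing behind it (+x). Origin: centre of the 200 x 240 underside, on the bench. x points from the front (handle side) to the hinge at the back, y along the hinge, z up. Turned by up to 0.25 rad.
- hinge (a point): Middle of the lid's hinge line, which runs along the chamber's y: 100 mm behind the chamber's centre, 130 mm above the bench. Axes as the chamber's. The lid is a white 200 x 240 x 14 mm plate of about 0.75 kg (varies), underside level with the hinge line when shut; it sits on its frame through a rubber seal that gives about 6 N per mm at the handle, both when pressed shut and when drawn up against the stop.
- stay_base (a point): Middle of the slot in which the folding stay's base pivot is clamped (within 9 mm along x), outside the chamber's +y side (9 mm off it, 110 mm up). Axes as the chamber's. The stay is two flat steel links, each 79.5 mm between pivots, joined at the knee; the upper link's end is pinned to the lid's side edge 85 mm from the hinge line.
- lid (a joint): Lid angle, rad: 0 shut, 0.86 to 1.03 (differs from unit to unit, find it by feel) the highest that the stay allows (stay straight, a hard stop), propped on the locked stay 0.02 below that. Sprung, damped friction hinge: 3 to 6 N at the handle raises it. Unpropped it sinks slowly, stops part-way (0.05 to 0.5) and must be pressed down at the front (3 N) to shut; then it stays. Let go more than 2 mm (at the handle) below the hard stop, it sinks again.
- lid_shell (a joint): How far the lid's plate has given on its rubber seal relative to its hinged frame, rad, 0 unloaded, + pulled up, - pressed down; about 0.0007 rad per N at the handle (6 N per mm). More than 15 N at the handle (0.01 rad) harms the seal; the readings are too noisy to see it, the wrist force is not.
- stay (a joint): Knee angle, rad: about 0 (+-0.2) folded, lid shut, 1.83 links in one line (lid highest), 2.13 locked: knee 0.3 past straight on its own stop, carrying the lid. A weak spring takes the knee past straight once the lid has been drawn up to the hard stop and the pull is eased off (the lid drops 5 mm at the handle as it locks). Locked, the lid cannot be pushed down.
- handle (a point): Centre of the lid's round steel bar handle: 12 mm diameter, 110 mm clear between its two arms, parallel to the hinge; clear gap to the lid's front edge 34 mm. 242 mm from the hinge line and, shut, 8 mm above it (138 mm above the bench); it rises on an arc about the hinge to 0.33 m. The frame turns with the lid: y along the bar, z the lid's normal.
- push_bar: Origin: a point on the axis of the knee's round steel push bar (14 mm diameter, along chamber y, reaching 9 to 77 mm outside its +y side), 57 mm outside that side, clear of the lid. Not to be forced (25 N harms it). Height about 58 mm folded, 155 to 175 mm locked. To unlock, push it down and backward, across the links (chamber axes: +0.57 x, -0.82 z), with 5 to 8 N: 12 mm to straight, then 25 mm or more beyond until the lid sinks by itself.
- reagent_center (a point): Bystander: centre of a closed round reagent bottle, 64 mm diameter, 150 mm tall, standing 0.2 to 0.24 m to the local -y of the chamber's centre.
- tipbox_center (a point): Bystander: centre of a clear 120 x 80 x 60 mm pipette-tip box, standing about 0.3 m to the local +y of the chamber's centre.
- beaker_center (a point): Bystander: centre (half-way up) of an open glass beaker, 70 mm diameter, 90 mm tall, standing at the front right (-x, -y) of the chamber.

How it is judged:
On the way, in this order (a step that is already met when the one before it is completed fails the run):
1. the lid stands open on the locked stay (knee past straight) with the robot touching neither (value of joint stay above 2.03 rad and value of joint lid above 0.8 rad and contact force between each of the fingers, the arm and chamber below 0.2 N), for 0.8 s.
2. the knee has been pushed back through straight and folds, so that the lid comes down (value of joint stay below 1.3 rad and value of joint lid below 0.75 rad), for 0.1 s.
At the end, for the whole second after the job is handed in: the lid is fully shut (within 0.03 rad, 7 mm at its front) and at rest, the stay folded, the robot clear of it, and the three bystanders within 20 mm of where they stood (value of joint lid below 0.03 rad and velocity of joint lid between -0.05 and 0.05 rad/s and contact force between each of the fingers, the arm and chamber below 0.2 N and distance of each of reagent_center, tipbox_center, beaker_center from where it was at the start of the episode below 0.02 m); the robot touches nothing.
It fails at once if the stay is forced (its push bar pushed with more than 25 N), or the arm knocks the chamber (more than 25 N) (contact force between the fingers and push_bar above 25 N or contact force between the arm and chamber above 25 N).
It fails at once if the lid is overloaded: pulled up or pressed down at its handle with more than about 15 N (its seal joint passes +0.0105 or -0.012 rad) (value of joint lid_shell above 0.0105 rad or value of joint lid_shell below -0.012 rad).
It fails at once if the lid slams (closes faster than 1.2 rad/s) (velocity of joint lid below -1.2 rad/s).
It fails at once if a bystander is displaced by more than 30 mm (distance of any of reagent_center, tipbox_center, beaker_center from where it was at the start of the episode above 0.03 m).
It also fails if it takes over 72 s, if anything falls off the work surface, if the arm or the gripper's body presses on something with over 40 N, if the wrist force passes 120 N, or if a joint passes its speed limit or range.

### The arm

A 6-joint arm with a two-finger parallel gripper is mounted at the origin on the work surface. World frame = base frame: x ahead of the robot, y to its left, z up, the work surface at z = 0. Lengths are in m, angles in rad, forces in N, time in s.
With the tool pointing down it reaches from about 0.3 to 0.825 m from the base axis. Payload 5.4 kg.
Tool frame: the origin (TCP) lies at the very end of the fingers, on their centre line; the grasp point (between the pads) lies 19 mm behind it; z points along the fingers, y is the line along which they close (so a half turn about z gives the same grasp; the last joint's range is limited). The gripper opens to 92 mm and grips with 3 to 60 N. Pads are 20 mm wide; open, the fingers measure 128 mm over their backs; the gripper's body (75 mm by 189 mm) begins 69 mm behind the grasp point.
Start: joints at [1.09, 0.158, 1.597, -0, 1.386, -0.21], TCP at [0.154, 0.554, 0.215] pointing down, gripper open.
Joint ranges: [-2.91, 2.91], [-0.94, 2.29], [0.18, 2.7], [-1.29, 4.43], [0.17, 2.64], [-3, 3]. Speed limits (rad/s): [2.57, 2.57, 3.14, 3.14, 3.14, 3.14].

### API

Orientations are given as a rotation vector (axis times angle).
In Python, from workcell import bot gives the robot as it stands. Calls block until the motion is done:
- bot.goto(position, orientation): joint-space move of the TCP to a pose.
- bot.line_to(position, rot=None, max_speed=0.15): straight line of the TCP; rot=None keeps the orientation; max_speed is the mean speed in m/s.
- bot.set_joints(angles): joint-space move.
- bot.set_gripper(opening, newtons=None): opening from 0.0 (shut) to 1.0 (fully open); newtons is the grip in N (None keeps the last); returns when the fingers have stopped.
- bot.hold(seconds).
- bot.inverse_kinematics(position, orientation): joint angles nearest the present ones, or None.
- bot.read_camera(name): name is "side" or "top" or "wrist"; returns a dict with "pixels" (400x640x3 uint8, blue, green, red), "fx", "fy", "cx", "cy" (pixels), "R" (3x3) and "t" (3): a world point X has camera coordinates R X + t. Camera axes: x right, y down, z forward; pixel columns grow to the right and rows downward; lengths in m; the calibration is good to about 2 mm. A picture is of the moment at which its call begins. There is no depth.
A pose or a line that the arm cannot do raises bot.MotionError and nothing moves.
- bot.job_done(): hands the job in; it is judged then, once.
Readings, each from a call of its own:
- bot.current_clock(): time.
- bot.current_joints(): joint angles.
- bot.current_joint_vel(): joint speeds.
- bot.current_effort(): joint torques, N m.
- bot.current_ee_pos(): TCP position.
- bot.current_tool_rot(): TCP orientation.
- bot.current_contact_force(): force on the tool from outside, world axes, zero at the start.
- bot.current_ft_torque(): the same for the moment, N m.
- bot.current_opening(): opening from 0.0 (shut) to 1.0 (fully open).
- bot.current_grip_force(): force on a finger pad.
Only numpy, scipy, OpenCV 4.12 (cv2) and the standard library are available. Lean on these libraries where they do the work, as an engineer would, in place of code of your own. Each camera call takes 0.05 s, during which the arm holds its last target. There are 200 camera calls.

## Working session

There is one attempt and no reset: what is moved stays moved. The work goes in short steps, each a Python script; the robot and the scene stay as the last script left them, time stands still between calls to the robot, and variables do not carry over. Pictures are saved under pics/ and viewed, at most 10 in all, crops included, and the job is handed in when it is done.

```bash
ls; mkdir -p pics; python3 - <<'E'
from workcell import bot
import cv2
for n in("side","top"):
    c=bot.read_camera(n); cv2.imwrite(f"pics/{n}0.png",c["pixels"])
    print(n,c["fx"],c["cx"],c["cy"],c["R"],c["t"])
print(bot.current_clock(),bot.current_ee_pos(),bot.current_tool_rot(),bot.current_contact_force())
E
```

```text
pics
side 409.5473694190315 314.5363573390056 195.56381903800425 [[ 6.82197106e-01 -7.31168310e-01 -1.10381031e-04]
 [-5.25218619e-01 -4.89936197e-01 -6.95778647e-01]
 [ 5.08677217e-01  4.74716153e-01 -7.18256265e-01]] [-0.3792315   0.43811641  0.65460926]
top 519.9429276810038 318.6787789312867 200.36222160648086 [[ 1.38626667e-02 -9.99900278e-01  2.69456215e-03]
 [-9.84002196e-01 -1.41208456e-02 -1.77595831e-01]
 [ 1.77616170e-01 -1.89503270e-04 -9.84099822e-01]] [0.04654346 0.61884051 1.04430171]
0.1 [0.15357497 0.55354759 0.21375388] [-4.23948019e-01 -3.11229967e+00  2.41834301e-03] [-0.04385945  0.63795885 -0.34490132]
```

View pics/top0.png

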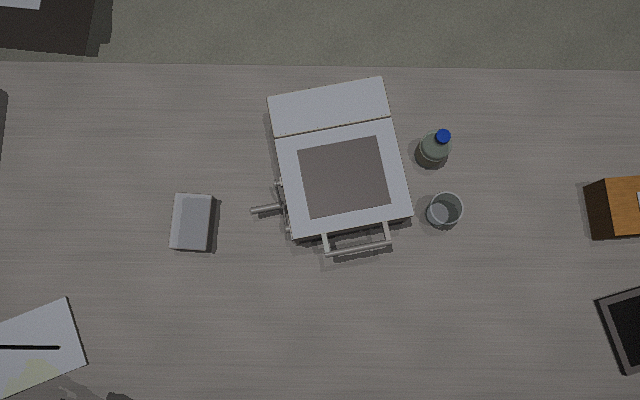

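View pics/side0.png

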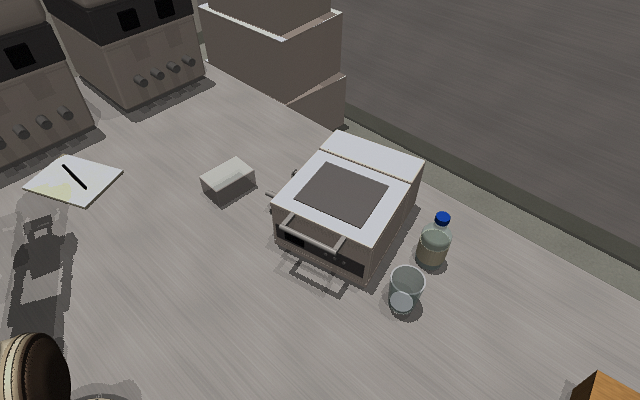

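The top view shows the chamber with lid corners at about (276,137), (391,117), (412,215) and (293,240), the handle from (325,253) to (390,243), and the push bar tip at (252,211). The bottle, beaker and tip box are well clear of the handle. I'll zoom in to get accurate corners.

```bash
cat > h.py <<'E'
import numpy as np
from workcell import bot
import cv2
def ray(c,uv,z):
    R=np.array(c["R"]);t=np.array(c["t"]);o=-R.T@t
    d=R.T@np.array([(uv[0]-c["cx"])/c["fx"],(uv[1]-c["cy"])/c["fy"],1])
    return o+d*(z-o[2])/d[2]
def proj(c,X):
    p=np.array(c["R"])@X+np.array(c["t"]); return np.array([c["fx"]*p[0]/p[2]+c["cx"],c["fy"]*p[1]/p[2]+c["cy"]])
E
python3 - <<'E'
from h import *
c=bot.read_camera("top")
for n,uv,z in[("FL",(293,240),.144),("FR",(412.5,215),.144),("BL",(275,137),.144),("BR",(391,117),.144),("h1",(327,253),.138),("h2",(391,243),.138),("tip",(252,211),.058),("pb2",(283,207),.058)]:
    print(n,ray(c,uv,z).round(4))
im=c["pixels"][100:270,240:430]
cv2.imwrite("pics/crop.png",cv2.resize(im,None,fx=3.5,fy=3.5,interpolation=cv2.INTER_CUBIC))
E
```

```text
FL [0.5243 0.1034 0.144 ]
FR [ 0.576  -0.1264  0.144 ]
BL [0.7287 0.1437 0.144 ]
BR [ 0.7736 -0.087   0.144 ]
h1 [0.5008 0.0379 0.138 ]
h2 [ 0.5218 -0.0851  0.138 ]
tip [0.5929 0.195  0.058 ]
pb2 [0.6024 0.1301 0.058 ]
```

View pics/crop.png

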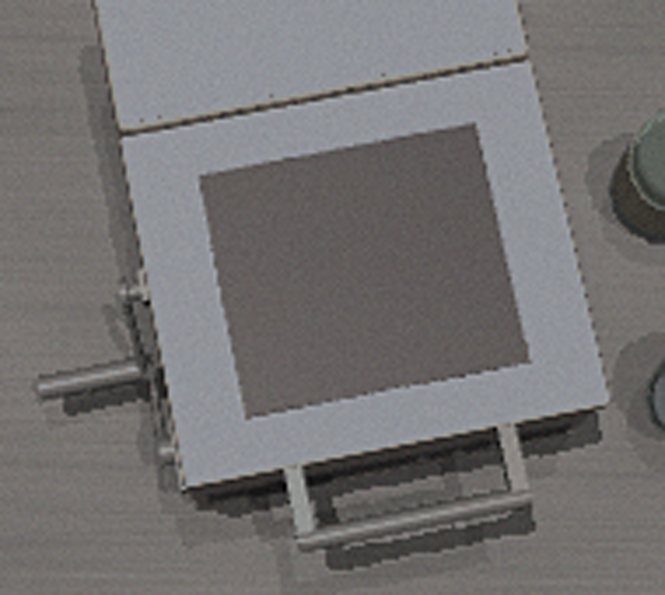

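The zoomed crop shows the lid corners at full-image pixels FL (292.9,239.7), FR (413.4,215.1), BL (275.1,138) and BR (390.6,117.1). The bar runs from (325.7,254.3) to (391.4,241.4) and the push bar tip is at about (251,211). Next I'll fit the pose and check reachability.

```bash
cat >> h.py <<'E'
from scipy.spatial.transform import Rotation as Rn
YAW=0.2; C0=np.array([0.6507,0.0084])
def W(x,y,z):
    c,s=np.cos(YAW),np.sin(YAW); return np.array([C0[0]+c*x-s*y,C0[1]+s*x+c*y,z])
def rot(al,sgn=1,yaw=None):   # tool z pitched al below chamber +x, tool y in the vertical plane
    yw=YAW if yaw is None else yaw
    x=np.array([np.cos(yw),np.sin(yw),0]);u=np.array([0,0,1.])
    z=np.cos(al)*x-np.sin(al)*u; y=sgn*(np.sin(al)*x+np.cos(al)*u)
    return Rn.from_matrix(np.c_[np.cross(y,z),y,z]).as_rotvec()
def zt(al,yaw=None):
    yw=YAW if yaw is None else yaw
    return np.array([np.cos(al)*np.cos(yw),np.cos(al)*np.sin(yw),-np.sin(al)])
def hand(th):  # bar centre, world
    r=.242; return W(.1-r*np.cos(th)-.008*np.sin(th),0,.13+r*np.sin(th)+.008*np.cos(th))
E
python3 - <<'E'
from h import *
c=bot.read_camera("top")
P=[ray(c,uv,.144)[:2] for uv in((292.9,239.7),(413.4,215.1),(275.1,138),(390.6,117.1))]
FL,FR,BL,BR=P
for v in(BL-FL,BR-FR): print(np.arctan2(v[1],v[0]),np.hypot(*v))
for v in(FL-FR,BL-BR): print(np.arctan2(-v[0],v[1]),np.hypot(*v))
print(np.mean(P,0)); h=[ray(c,uv,.138) for uv in((325.7,254.3),(391.4,241.4))];print(np.mean(h,0),hand(0),np.arctan2(h[1][0]-h[0][0],h[0][1]-h[1][1]))
for th in(0,.3,.6,.95):
  for s in(1,-1):
    r=[]
    for al in np.radians([10,20,30,40,50,60,70,80]):
        q=bot.inverse_kinematics(hand(th)+.019*zt(al),rot(al,s)); r.append(None if q is None else np.round(q[[0,4,5]] if hasattr(q,'shape') else np.array(q)[[0,4,5]],1).tolist())
    print(th,s,r)
for d in(0,.045):
  print([bot.inverse_kinematics(W(-22+0,0,0)*0+W(-.022+.57*d,.18,.18-.82*d),rot(a,s)) is not None for a in(.7,.96,1.2,1.57) for s in(1,-1)])
E
```

```text
0.19523265852474456 0.20564346875784
0.2092260440539172 0.20199600457768477
0.21637612866922018 0.23728820029065045
0.20098955579721886 0.2344125315609974
[0.6501646  0.00817402]
[ 0.51159284 -0.02278009  0.138     ] [ 0.51153055 -0.01981104  0.138     ] 0.20736659848718836
0 1 [[-0.9, 1.2, -2.7], [-0.8, 1.0, -2.4], [-0.7, 0.8, -2.1], [-0.7, 0.7, -1.7], [-0.6, 0.7, -1.3], [-0.5, 0.8, -1.0], [-0.4, 0.9, -0.7], [-0.3, 1.0, -0.6]]
0 -1 [[-0.9, 1.2, 0.4], [-0.8, 1.0, 0.7], [-0.7, 0.8, 1.1], [-0.7, 0.7, 1.5], [-0.6, 0.7, 1.9], [-0.5, 0.8, 2.2], [-0.4, 0.9, 2.4], [-0.3, 1.0, 2.6]]
0.3 1 [[-0.9, 1.1, -2.4], [-0.8, 0.9, -2.0], [-0.7, 0.8, -1.7], [-0.6, 0.8, -1.4], [-0.5, 0.8, -1.1], [-0.5, 0.9, -0.8], [-0.4, 1.0, -0.7], [-0.3, 1.2, -0.5]]
0.3 -1 [[-0.9, 1.1, 0.8], [-0.8, 0.9, 1.1], [-0.7, 0.8, 1.4], [-0.6, 0.8, 1.8], [-0.5, 0.8, 2.1], [-0.5, 0.9, 2.3], [-0.4, 1.0, 2.5], [-0.3, 1.2, 2.6]]
0.6 1 [[-0.7, 0.9, -2.1], [-0.7, 0.8, -1.8], [-0.6, 0.8, -1.5], [-0.6, 0.8, -1.2], [-0.5, 0.9, -0.9], [-0.4, 1.0, -0.7], [-0.3, 1.1, -0.6], [-0.3, 1.3, -0.5]]
0.6 -1 [[-0.7, 0.9, 1.0], [-0.7, 0.8, 1.3], [-0.6, 0.8, 1.7], [-0.6, 0.8, 2.0], [-0.5, 0.9, 2.2], [-0.4, 1.0, 2.4], [-0.3, 1.1, 2.5], [-0.3, 1.3, 2.6]]
0.95 1 [[-0.6, 0.8, -2.0], [-0.5, 0.7, -1.7], [-0.5, 0.7, -1.3], [-0.4, 0.8, -1.0], [-0.4, 0.9, -0.8], [-0.3, 1.1, -0.6], [-0.3, 1.2, -0.5], [-0.2, 1.4, -0.4]]
0.95 -1 [[-0.6, 0.8, 1.1], [-0.5, 0.7, 1.5], [-0.5, 0.7, 1.8], [-0.4, 0.8, 2.1], [-0.4, 0.9, 2.4], [-0.3, 1.1, 2.5], [-0.3, 1.2, 2.6], [-0.2, 1.4, 2.7]]
[True, True, True, True, True, True, True, False]
[False, False, True, True, True, True, True, False]
```

```bash
sed -i 's/^YAW=.*/YAW=0.204; C0=np.array([0.6503,0.0073])/' h.py
cat >> h.py <<'E'
def F(n=5):
    r=[]
    for _ in range(n): r.append(bot.current_contact_force()); bot.hold(.01)
    return np.mean(r,0)
E
python3 - <<'E'
from h import *
al=np.radians(30); g=hand(0)
bot.line_to([.154,.52,.36],max_speed=.3)
print(bot.current_clock())
bot.goto(g-.10*zt(al)+[0,0,.06],rot(al)); print(bot.current_clock(),bot.current_joints())
bot.set_gripper(.36,3)
bot.line_to(g-.06*zt(al),max_speed=.2); print(bot.current_clock(),F())
im=bot.read_camera("side");p=im["pixels"];cv2.imwrite("pics/pre_side.png",cv2.resize(p[150:350,170:490],None,fx=2,fy=2))
p=bot.read_camera("wrist")["pixels"];cv2.imwrite("pics/pre_wrist.png",p)
print(bot.current_ee_pos()-(g-.06*zt(al)),bot.current_opening())
E
```

```text
0.85Traceback (most recent call last):
  File "<stdin>", line 5, in <module>
workcell.MotionError: the arm cannot take that pose within its joint ranges
```

```bash
python3 - <<'E'
from h import *
g=hand(0)
for yw in(.2,0,-.2,-.4):
  for a in(20,30,40,50):
    al=np.radians(a); r=[]
    for d in(.019,-.02,-.06,-.1):
      q=bot.inverse_kinematics(g+d*zt(al,yw),rot(al,1,yw)); r.append(None if q is None else np.round(q,1).tolist())
    print(yw,a,r)
E
```

```text
0.2 20 [[-0.8, -0.2, 2.7, 1.8, 1.0, -2.4], None, None, None]
0.2 30 [[-0.8, -0.3, 2.6, 1.5, 0.8, -2.1], None, None, None]
0.2 40 [[-0.7, -0.4, 2.5, 1.1, 0.7, -1.7], [-0.8, -0.6, 2.6, 1.0, 0.8, -1.5], [-0.9, -0.8, 2.7, 0.9, 1.0, -1.4], None]
0.2 50 [[-0.6, -0.3, 2.4, 0.8, 0.7, -1.3], [-0.6, -0.5, 2.5, 0.7, 0.8, -1.2], [-0.7, -0.7, 2.5, 0.7, 1.0, -1.2], [-0.8, -0.8, 2.5, 0.6, 1.1, -1.2]]
0 20 [None, None, None, None]
0 30 [[-0.6, -0.4, 2.7, 1.7, 0.5, -2.0], None, None, None]
0 40 [[-0.5, -0.4, 2.6, 1.1, 0.4, -1.4], [-0.6, -0.7, 2.6, 0.9, 0.6, -1.2], None, None]
0 50 [[-0.5, -0.4, 2.4, 0.6, 0.5, -0.9], [-0.5, -0.6, 2.5, 0.5, 0.6, -0.8], [-0.5, -0.7, 2.5, 0.5, 0.8, -0.8], [-0.6, -0.9, 2.5, 0.5, 1.0, -0.8]]
-0.2 20 [[-0.4, -0.2, 2.7, 2.8, 0.6, -2.9], None, None, None]
-0.2 30 [[-0.4, -0.4, 2.6, 2.4, 0.2, -2.5], None, None, None]
-0.2 40 [[-0.3, -0.4, 2.5, 0.7, 0.2, -0.8], [-0.4, -0.6, 2.6, 0.4, 0.3, -0.5], [-0.4, -0.9, 2.7, 0.3, 0.5, -0.4], None]
-0.2 50 [[-0.3, -0.4, 2.4, 0.2, 0.4, -0.3], [-0.3, -0.5, 2.5, 0.2, 0.5, -0.3], [-0.4, -0.7, 2.5, 0.2, 0.7, -0.2], [-0.4, -0.9, 2.5, 0.2, 0.8, -0.2]]
-0.4 20 [[-0.1, -0.1, 2.6, 3.6, 0.6, 2.8], [-0.1, -0.3, 2.7, 3.8, 0.5, 2.7], None, None]
-0.4 30 [[-0.1, -0.3, 2.6, 4.0, 0.3, 2.4], None, None, None]
-0.4 40 [[-0.2, -0.3, 2.5, -1.0, 0.2, 1.1], [-0.1, -0.5, 2.5, -0.7, 0.3, 0.8], [-0.1, -0.7, 2.6, -0.5, 0.4, 0.7], [-0.1, -0.9, 2.6, -0.4, 0.6, 0.6]]
-0.4 50 [[-0.2, -0.3, 2.4, -0.3, 0.4, 0.5], [-0.2, -0.5, 2.4, -0.3, 0.5, 0.4], [-0.2, -0.6, 2.4, -0.3, 0.6, 0.4], [-0.1, -0.7, 2.5, -0.2, 0.8, 0.4]]
```

```bash
python3 - <<'E'
from h import *
al=np.radians(45); g=hand(0)
bot.goto(g-.06*zt(al)+[0,0,.08],rot(al)); print(bot.current_clock(),bot.current_joints())
bot.set_gripper(.27,3)
bot.line_to(g-.05*zt(al),max_speed=.2); print(bot.current_clock(),F())
p=bot.read_camera("side")["pixels"];cv2.imwrite("pics/pre_side.png",cv2.resize(p[150:350,170:490],None,fx=2,fy=2))
p=bot.read_camera("wrist")["pixels"];cv2.imwrite("pics/pre_wrist.png",p)
print(bot.current_ee_pos()-(g-.05*zt(al)),bot.current_opening(),bot.current_clock())
E
```

```text
3.1333 [-0.78147898 -0.84454358  2.45005063  0.70511647  1.14357674 -1.15804343]
4.7833 [0.24065748 0.22545159 0.1881367 ]
[ 0.00083172 -0.00081375  0.00213872] 0.2686667118594114 4.925
```

View pics/pre_side.png

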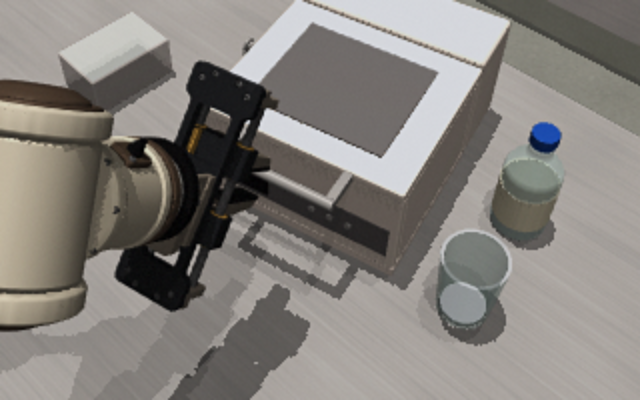

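View pics/pre_wrist.png

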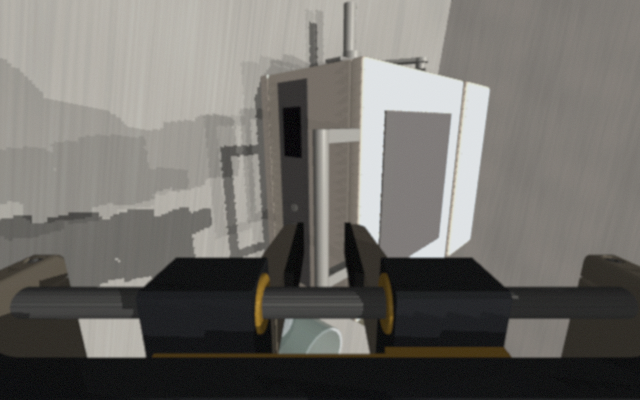

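The wrist view shows the bar (column ~321) centred between the fingers (298–350), with the bystanders clear. I'll cage the bar and lift along the arc under force monitoring.

```bash
cat >> h.py <<'E'
def nrm(th): return np.array([np.sin(th)*np.cos(YAW),np.sin(th)*np.sin(YAW),np.cos(th)])
def arc(th,sp,d=.012,ins=0):
    al=np.radians(45+7*th); bot.line_to(hand(th)+d*zt(al)+ins*nrm(th),rot(al),max_speed=sp)
E
python3 - <<'E'
from h import *
al=np.radians(45)
bot.line_to(hand(0)+.012*zt(al),max_speed=.08); f0=F(); print(f0)
bot.set_gripper(.19,3); print(bot.current_opening(),F()-f0,bot.current_clock())
th=0
while th<.8:
    th+=.04; arc(th,.07); f=-(F(3)-f0)@nrm(th); print(round(th,3),round(f,1),end='; ')
    if f>10: break
e=bot.current_ee_pos(); al=np.radians(45+7*th); print(e-(hand(th)+.012*zt(al)),F()-f0,bot.current_clock())
np.save("f0.npy",f0); np.save("th.npy",th)
E
```

```text
[-0.14982564 -0.08940877 -0.31232298]
0.18972890250171912 [ 0.17673832 -0.04910811  0.58551753] 6.25
0.04 -0.4; 0.08 -0.1; 0.12 -0.6; 0.16 -0.3; 0.2 -0.7; 0.24 -0.1; 0.28 -0.4; 0.32 -0.1; 0.36 -0.5; 0.4 0.7; 0.44 -0.2; 0.48 0.2; 0.52 -0.0; 0.56 0.2; 0.6 0.8; 0.64 0.1; 0.68 0.7; 0.72 0.4; 0.76 0.7; 0.8 0.5; [8.40864152e-05 9.17202015e-06 8.64928208e-05] [-0.55444101 -0.50219629  0.14671285] 12.4667
```

```bash
python3 - <<'E'
from h import *
a=bot.read_camera("side")["pixels"][100:330,170:490];b=bot.read_camera("wrist")["pixels"]
cv2.imwrite("pics/lift.png",np.hstack([cv2.resize(a,(400,288)),cv2.resize(b,(400,288))]))
E
```

```text
(no output)
```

View pics/lift.png

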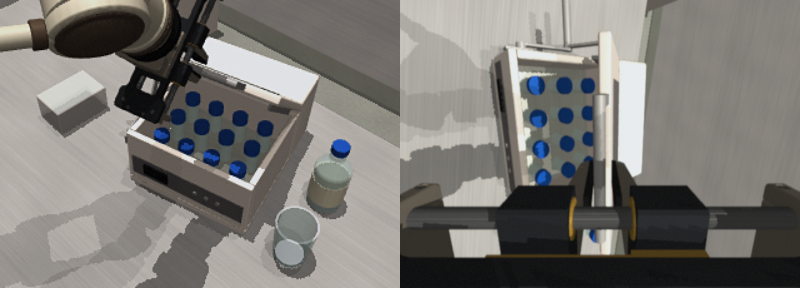

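The lid is up and held in the cage, with the chamber interior visible. Next I'll creep to the hard stop by feel.

```bash
python3 - <<'E'
from h import *
f0=np.load("f0.npy"); th=float(np.load("th.npy")); log=[]
while th<1.08:
    th+=.004; arc(th,.03); f=-(F(3)-f0)@nrm(th); log.append((round(th,3),round(f,1)))
    if f>8: break
print(log,F()-f0,bot.current_clock(),bot.current_ee_pos()); np.save("th.npy",th)
E
```

```text
[(0.804, np.float64(2.8)), (0.808, np.float64(2.2)), (0.812, np.float64(2.0)), (0.816, np.float64(1.7)), (0.82, np.float64(2.4)), (0.824, np.float64(2.2)), (0.828, np.float64(2.9)), (0.832, np.float64(2.0)), (0.836, np.float64(2.1)), (0.84, np.float64(2.0)), (0.844, np.float64(2.3)), (0.848, np.float64(2.5)), (0.852, np.float64(2.1)), (0.856, np.float64(1.8)), (0.86, np.float64(2.2)), (0.864, np.float64(1.8)), (0.868, np.float64(1.9)), (0.872, np.float64(2.4)), (0.876, np.float64(2.1)), (0.88, np.float64(2.2)), (0.884, np.float64(2.3)), (0.888, np.float64(1.9)), (0.892, np.float64(2.6)), (0.896, np.float64(2.4)), (0.9, np.float64(2.3)), (0.904, np.float64(2.5)), (0.908, np.float64(2.1)), (0.912, np.float64(2.3)), (0.916, np.float64(2.2)), (0.92, np.float64(1.9)), (0.924, np.float64(2.5)), (0.928, np.float64(2.4)), (0.932, np.float64(2.2)), (0.936, np.float64(2.0)), (0.94, np.float64(2.0)), (0.944, np.float64(2.3)), (0.948, np.float64(2.3)), (0.952, np.float64(1.5)), (0.956, np.float64(2.0)), (0.96, np.float64(2.7)), (0.964, np.float64(2.0)), (0.968, np.float64(1.9)), (0.972, np.float64(2.3)), (0.976, np.float64(2.6)), (0.98, np.float64(1.7)), (0.984, np.float64(2.7)), (0.988, np.float64(1.6)), (0.992, np.float64(2.1)), (0.996, np.float64(1.9)), (1.0, np.float64(1.8)), (1.004, np.float64(1.8)), (1.008, np.float64(2.1)), (1.012, np.float64(1.8)), (1.016, np.float64(1.9)), (1.02, np.float64(2.4)), (1.024, np.float64(1.6)), (1.028, np.float64(1.9)), (1.032, np.float64(1.1)), (1.036, np.float64(1.7)), (1.04, np.float64(1.7)), (1.044, np.float64(1.2)), (1.048, np.float64(1.3)), (1.052, np.float64(0.7)), (1.056, np.float64(-0.4)), (1.06, np.float64(4.2)), (1.064, np.float64(5.8)), (1.068, np.float64(6.0)), (1.072, np.float64(6.2)), (1.076, np.float64(6.4)), (1.08, np.float64(6.2))] [-6.92979726 -1.68511562  0.13872128] 31.8583 [0.63570392 0.00437688 0.33632108]
```

```bash
python3 - <<'E'
from h import *
c=bot.read_camera("top");a=c["pixels"];b=bot.read_camera("wrist")["pixels"];s=bot.read_camera("side")["pixels"]
cv2.imwrite("pics/stop.png",np.hstack([cv2.resize(s[80:280,200:440],(480,400)),cv2.resize(b[100:400,200:440],(320,400))]))
E
```

```text
(no output)
```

View pics/stop.png

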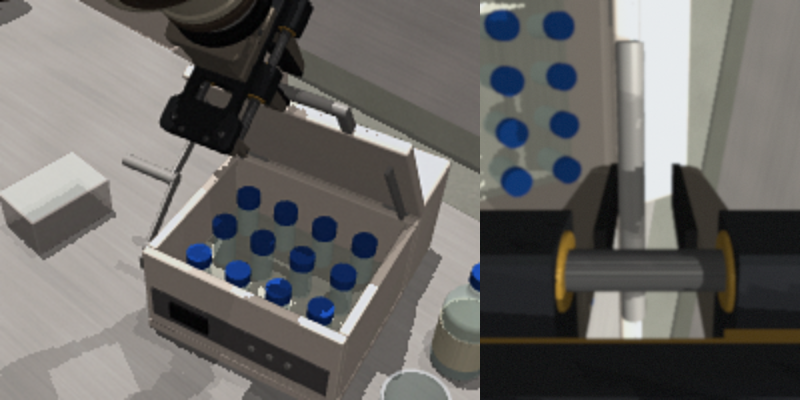

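```bash
cat >> h.py <<'E'
def rayY(c,uv,yl):   # hit chamber-local plane y=yl, return local x,z
    R=np.array(c["R"]);t=np.array(c["t"]);o=-R.T@t
    d=R.T@np.array([(uv[0]-c["cx"])/c["fx"],(uv[1]-c["cy"])/c["fy"],1])
    ey=np.array([-np.sin(YAW),np.cos(YAW),0]);ex=np.array([np.cos(YAW),np.sin(YAW),0]);C=np.r_[C0,0]
    P=o+d*(yl-(o-C)@ey)/(d@ey); return np.array([(P-C)@ex,P[2]])
def stay(th,bx):  # knee positions (locked .3), straight-ness
    B=np.array([bx,.11]);P=np.array([.1-.085*np.cos(th),.13+.085*np.sin(th)]);L=np.hypot(*(P-B));m=(B+P)/2;u=(P-B)/L
    h=np.sqrt(max(0,.0795**2-L*L/4)); return L,m+h*np.array([-u[1],u[0]]),m-h*np.array([-u[1],u[0]])
E
python3 - <<'E'
from h import *
from scipy.optimize import brentq
c=bot.read_camera("side")
print("tip",rayY(c,(262.5,160),.197),"inner",rayY(c,(286,170),.13),"base",rayY(c,(272.5,211),.129))
for thm in(.86,.95,1.03):
    bx=.1-.085*np.cos(thm)-np.sqrt(.159**2-(.02+.085*np.sin(thm))**2)
    print(thm,bx,stay(thm,bx)[1],"locked",stay(thm-.02,bx)[1:])
E
```

```text
tip [-0.01816609  0.16052796] inner [-0.02133037  0.16393077] base [-0.08372912  0.08829695]
0.86 -0.09019706245243776 [-0.02282712  0.15220831] locked (array([-0.02956418,  0.16141891]), array([-0.01736722,  0.14187576]))
0.95 -0.08110552393423251 [-0.01527429  0.15457016] locked (array([-0.02245499,  0.16366904]), array([-0.00946642,  0.14446866]))
1.03 -0.0728180621744037 [-0.00828883  0.15643521] locked (array([-0.01578351,  0.1653833 ]), array([-0.00224271,  0.14659741]))
```

```bash
python3 - <<'E'
from h import *
f0=np.load("f0.npy"); op=bot.current_opening(); e=bot.current_ee_pos()
R=Rn.from_rotvec(bot.current_tool_rot()).as_matrix()
ex=np.array([np.cos(YAW),np.sin(YAW),0]);C=np.r_[C0,0]
for o in(.092*op/2-.006,):
  for d in(.012,.019):
    b=e-d*R[:,2]-o*R[:,1]; x=(b-C)@ex;print(op,x,b[2],"r",np.hypot(x-.1,b[2]-.13),"th",np.arctan2(b[2]-.13,.1-x)-.033)
print(F()-f0,bot.current_grip_force(),bot.current_clock())
E
```

```text
0.2593679719483877 -0.026875243894131578 0.3423272568010485 r 0.24734629872681288 th 0.9991833970847027
0.2593679719483877 -0.031110381592612577 0.34790072882623196 r 0.2543042661544701 th 0.9961294046680306
[-6.70571699 -1.35702959  0.11699442] 3.0010443180799484 32.1
```

```bash
python3 - <<'E'
from h import *
f0=np.load("f0.npy"); log=[]
for th in(1.072,1.064,1.056,1.048,1.04,1.03,1.02,1.01,1.0,.99):
    arc(th,.05); f=(F(3)-f0)@nrm(th); log.append((th,round(float(f),1),round(float(bot.current_opening()),3)))
    if f>3: break
print(log,F()-f0,bot.current_clock()); np.save("th.npy",th)
c=bot.read_camera("side");s=c["pixels"]
cv2.imwrite("pics/lock.png",cv2.resize(s[80:280,200:440],(720,600),interpolation=cv2.INTER_CUBIC))
E
```

```text
[(1.072, -6.0, 0.218), (1.064, -4.9, 0.198), (1.056, -4.3, 0.186), (1.048, -3.8, 0.194), (1.04, -1.9, 0.191), (1.03, -0.1, 0.193), (1.02, 0.5, 0.19), (1.01, 2.2, 0.189), (1.0, 6.7, 0.187)] [6.66357708 1.62477533 1.02498534] 34.6167
```

View pics/lock.png

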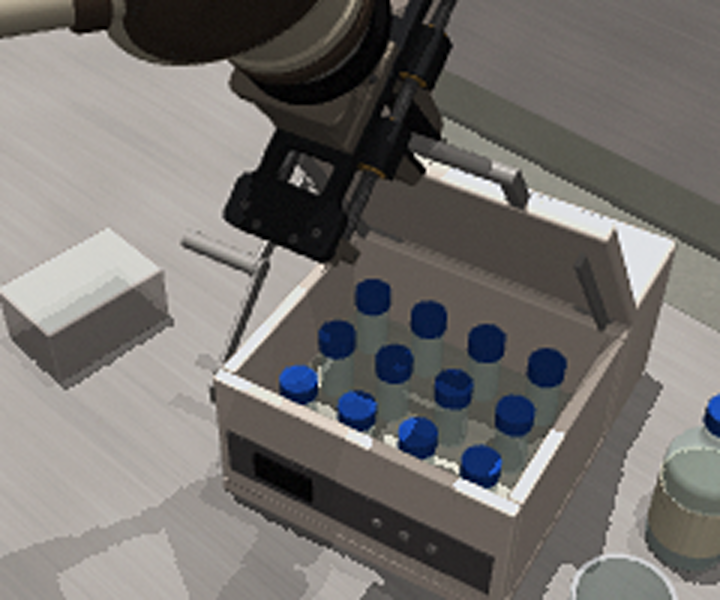

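The stay is locked: pressing down met 6.7 N with no yield. In the picture the knee (~(262,262) in the crop) is past straight and the push bar tip is at full-image (261.7,160). Next I'll let go, retreat and move above the push bar.

```bash
python3 - <<'E'
from h import *
f0=np.load("f0.npy")
arc(1.022,.05); bot.set_gripper(.33,10); print(F()-f0,bot.current_clock())
al=np.radians(45+7*1.022); e=np.array(bot.current_ee_pos()); bot.line_to(e-.09*zt(al),max_speed=.15)
print(F()-f0,bot.current_clock())
a=.96; k=W(-.019,.178,.163); pre=k-.035*zt(a)
bot.line_to(k-.13*zt(a),rot(a),max_speed=.25); print(bot.current_clock())
bot.set_gripper(0,10); bot.line_to(pre,max_speed=.15); print(F(),bot.current_ee_pos()-pre,bot.current_clock(),bot.current_joints())
np.save("f1.npy",F())
a=bot.read_camera("side")["pixels"][80:280,200:440];b=bot.read_camera("wrist")["pixels"]
cv2.imwrite("pics/push.png",np.hstack([cv2.resize(a,(400,333)),cv2.resize(b,(400,333))]))
E
```

```text
[0.09525284 0.12438243 0.37054727] 35.35
[-0.13825167  0.32289403 -0.01246355] 36.1417
37.1833
[0.16323876 0.27854651 0.20007601] [3.30432764e-04 7.23505557e-05 1.12350524e-03] 38.5833 [ 0.04123156 -0.18785128  2.10389823  0.15957395  0.62540928 -0.26355895]
```

View pics/push.png

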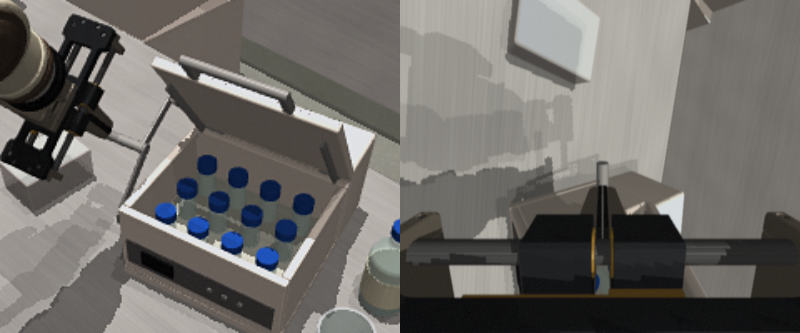

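The wrist view shows the push bar (column ~602) lined up with the closed fingertips, and the lid stands propped on its own. Next I'll push along the knee's arc.

```bash
python3 - <<'E'
from h import *
f1=np.load("f1.npy"); B=np.array([-.077,.11]);v=np.array([-.019,.163])-B; r=np.hypot(*v); p0=np.arctan2(v[1],v[0]); a=.96; d=zt(a)
log=[]
bot.line_to(W(-.019,.178,.163)-.012*d,max_speed=.06)
for s in np.arange(0,.057,.004):
    p=p0-s/r; q=B+r*np.array([np.cos(p),np.sin(p)])
    bot.line_to(W(q[0],.178,q[1])-.007*d,max_speed=.05); f=-(F(2)-f1)@d; log.append((round(float(s),3),round(float(f),1)))
    if f>15: break
print(log,bot.current_clock())
c=bot.read_camera("side")["pixels"][80:280,200:440]
bot.hold(.3); b=bot.read_camera("side")["pixels"][80:280,200:440]
cv2.imwrite("pics/pushed.png",np.hstack([cv2.resize(c,(400,333)),cv2.resize(b,(400,333))]))
E
```

```text
[(0.0, 3.1), (0.004, 2.8), (0.008, 0.7), (0.012, 1.2), (0.016, -0.6), (0.02, -0.5), (0.024, -0.7), (0.028, -0.3), (0.032, -0.0), (0.036, 0.2), (0.04, -0.2), (0.044, -0.8), (0.048, 0.0), (0.052, -0.1), (0.056, -0.0)] 43.2583
```

View pics/pushed.png

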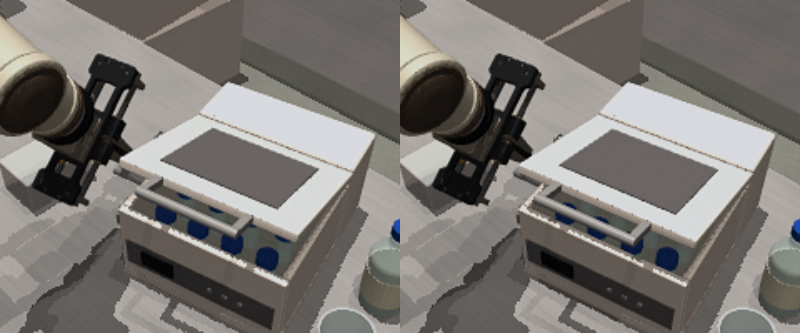

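The knee folded and the lid is sinking by itself. I'll retreat and then press the handle shut, with force feedback.

```bash
python3 - <<'E'
from h import *
e=np.array(bot.current_ee_pos()); bot.line_to(e-.14*zt(.96),max_speed=.25)
a=1.3; R=rot(a)
T=lambda th,dz=0: hand(th)+[0,0,.006+dz]
bot.line_to(T(.62,.06),R,max_speed=.25); print(bot.current_clock())
f1=F(); log=[]; ok=True
for th in np.arange(.6,.029,-.03):
    bot.line_to(T(th),max_speed=.08); f=(F(2)-f1)[2]; log.append((round(float(th),2),round(float(f),1)))
    if f>9: ok=False;break
print(log,bot.current_clock())
if ok:
  log=[]
  for dz in np.arange(.006,-.006,-.0007):
    bot.line_to(T(0,dz),max_speed=.04); f=(F(4)-f1)[2]; log.append((round(float(dz),4),round(float(f),1)))
    if f>6.5: break
  print(log,bot.current_clock(),bot.current_ee_pos())
E
```

```text
45.3583
[(0.6, 0.0), (0.57, -0.2), (0.54, -0.5), (0.51, -0.3), (0.48, -0.5), (0.45, -0.3), (0.42, 0.1), (0.39, -0.4), (0.36, 0.0), (0.33, -0.3), (0.3, 0.0), (0.27, -0.5), (0.24, -0.2), (0.21, 0.1), (0.18, -0.2), (0.15, -0.2), (0.12, -0.2), (0.09, -0.0), (0.06, -0.2), (0.03, -0.2)] 51.4333
[(0.006, 0.3), (0.0053, -0.1), (0.0046, 0.0), (0.0039, 0.5), (0.0032, 0.1), (0.0025, 0.5), (0.0018, -0.2), (0.0011, -0.2), (0.0004, 0.0), (-0.0003, 1.3), (-0.001, 4.0), (-0.0017, 6.2), (-0.0024, 9.1)] 55.1167 [ 0.51139389 -0.02157427  0.14238333]
```

```bash
python3 - <<'E'
from h import *
e=np.array(bot.current_ee_pos()); bot.line_to(e+[0,0,.03],max_speed=.06); bot.line_to(e+[-.1,.05,.25],max_speed=.25)
bot.hold(.3); p=bot.read_camera("side")["pixels"]; q=cv2.imread("pics/side0.png")
d=cv2.absdiff(p,q).max(2)
for n,(x0,x1,y0,y1) in dict(handle=(285,345,215,250),lid=(300,400,160,240),bottle=(410,455,205,275),beaker=(385,430,260,320),tip=(195,260,150,210)).items(): print(n,(d[y0:y1,x0:x1]>40).mean().round(3))
print(F(),bot.current_clock())
E
```

```text
handle 0.003
lid 0.002
bottle 0.0
beaker 0.0
tip 0.035
[-0.02396909  0.17084255 -0.09481413] 57.3083
```

```bash
python3 -c "
from workcell import bot
print(bot.job_done(),bot.current_clock())"
```

```text
the job is handed in; nothing more can be done
the job is handed in; nothing more can be done
```

The job is handed in at about 57 s of the 72 s, with no verdict returned: the lid was propped on the locked stay, the stay released, and the lid pressed home at about 9 N; the final side image matches the starting one at the lid, handle, bottle and beaker, with a 3.5% pixel change around the tip box that I took for shadow and did not check.

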